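# Find the spacer that just fits the bearing housing

### The job

Find out which of the four steel spacer plates just fits the gap in the red bearing housing by trying them in it by feel: too thick a plate will not go in, too thin a plate drops right past the shoulder in the gap, and the right one comes to rest on the shoulder. Leave the right one standing upright on the shoulder, about midway along the gap, let go, with the other three in the tray, and leave the other things on the bench where they are.

Things in the scene. Friction and masses are not known exactly. Their poses are not given: they have to be found in the camera images.
- housing: oxide-red cast bearing housing bolted to the bench; 170 x 143 mm foot flange, flat top 75 mm above the bench, free for the fingers all round the gap. Origin on the bench under point gap_edge; z up, x along the gap, y across it. The four spacers differ in thickness; the gap is 1.6 mm wider than one of them, a different one from job to job, not told.
- gap_edge (a point): middle of the top inner edge of the fixed cheek, 75 mm above the bench; axes as the housing. The gap is a slot open at the top and both ends, 50 mm long (x -25 to 25). One wall is the cheek's vertical face at y = 0; the other, on the +y side, is the face of a bare steel pad, its top level with the rim. Both top edges have a 2 mm 45 degree bevel; too thick a spacer is refused there.
- shoulder_level (a point): point of the fixed cheek's face (y = 0) at the height of the shoulder's top, 26 mm below the rim; axes as the housing. The shoulder runs along the foot of the steel pad opposite and stands 3.6 mm out from it into the gap. The spacer that just fits stands on it. A thinner one held close to the fixed cheek misses it and goes on down to the floor.
- gap_floor (a point): point of the fixed cheek's face (y = 0) at the height of the slot's floor, 40 mm below the rim; axes as the housing
- tray: aluminium tray with the spacers, fixed to the bench, 190 x 165 mm (x, y), rim 14 mm high, walls and floor 3 mm thick; origin at the centre of its underside, z up. The four spacers stand on its floor in a 2 by 2 pattern, 84 mm apart along x and 68 mm along y, in any order.
- spacer_thin: steel spacer plate, 10 mm thick (y), 40 mm wide (x), 70 mm tall (z), 0.22 kg (within a quarter); stands upright; origin at the centre of its underside.
- spacer_medium: steel spacer plate, 14 mm thick (y), 40 mm wide (x), 70 mm tall (z), 0.31 kg (within a quarter); stands upright; origin at the centre of its underside.
- spacer_thick: steel spacer plate, 18 mm thick (y), 40 mm wide (x), 70 mm tall (z), 0.39 kg (within a quarter); stands upright; origin at the centre of its underside.
- spacer_thickest: steel spacer plate, 22 mm thick (y), 40 mm wide (x), 70 mm tall (z), 0.48 kg (within a quarter); stands upright; origin at the centre of its underside.
- gear_wheel: bystander: steel gear blank, 68 mm across, 30 mm high, origin at the centre of its underside
- spanner: bystander: spanner lying along its x axis
- mallet: bystander: hammer lying along its x axis
- oil_can: bystander: green can, 64 mm across, 120 mm high, origin at the centre of its underside
- bearing_ring: bystander: steel bearing ring, 62 mm across, 18 mm high, origin at the centre of its underside
- cap_bolt: bystander: dark bolt about 45 mm high standing in the middle of the tray between the spacers, 24 mm across its head, origin at the centre of its underside
Things that resemble listed ones, but are neither listed nor needed, are in the scene too. Leave any green look-alike of the housing alone.

How it is judged:
By the outcome, as a careful person would: the job done as asked, in the order asked, and still so for the second after the job is handed in, with the robot touching nothing.
It also fails if it takes over 72 s, if anything falls off the work surface, if the arm or the gripper's body presses on something with over 40 N, if the wrist force passes 120 N, or if a joint passes its speed limit or range.

### The arm

A 6-joint arm with a two-finger parallel gripper is mounted at the origin on the work surface. World frame = base frame: x ahead of the robot, y to its left, z up, the work surface at z = 0. Lengths are in mm, angles in rad, forces in N, time in s.
With the tool pointing down it reaches from about 325 to 750 mm from the base axis. Payload 7.6 kg.
Tool frame: the origin (TCP) lies on the mounting face of the last link; the fingertips stand 173 mm ahead of it and the grasp point (between the pads) lies 155 mm ahead of it; x points along the fingers, z is the direction in which the jaws open and shut, and the axes are right-handed (so a half turn about x gives the same grasp; the last joint's range is limited). The gripper opens to 85 mm and grips with 20 to 120 N. Pads are 22 mm wide; open, the fingers measure 114 mm over their backs; the gripper's body (76 mm by 85 mm) begins 54 mm behind the grasp point. The pads swing forward as they close: fully open they stand 13 mm farther back than shut.
Start: joints at [1.075, 0.052, 1.401, -0, 1.689, -0.07], TCP at [216.83, 478.136, 404.723] pointing down, gripper open.
Joint ranges: [-2.9, 2.9], [-0.91, 2.17], [0.12, 2.37], [-1.06, 4.2], [0.26, 2.73], [-2.93, 2.93]. Speed limits (rad/s): [2.57, 2.57, 3.01, 3.14, 3.14, 3.14].

### API

Orientations are given as a unit quaternion [w, x, y, z].
In Python, from workcell import bot gives the robot as it stands.
- The arm moves only by the tool arm_command, never from a script. Its argument "series" is a list of rows, each a list of 5 numbers: the finger opening in m, from 0 to 0.0854, then the shift along the world's x, y, z in m, then the turn about the world's z in degrees. A call has exactly 8 rows; each row shifts and turns the commanded pose from where the row before left it; what a row does not reach is not made up. A row lasts 1/8 s, in which the tool goes at most 62.5 mm and 10.7 degrees, less where a joint would pass 70% of its speed; a pose out of reach is approached as far as the arm can. A call with a gripper value outside its range is refused whole. The fingers move at their own pace and stop on an object; the grip force is fixed at half the most. Time passes only in rows, so rows that do not move let the fingers close, or fill a call up. It gives the time, the measured TCP pose, the force and the opening at its end, in the units of the state.
- bot.get_obs(): the state, without advancing time (a new reading comes with each control period).
- bot.read_camera(name): name is "side" or "top" or "wrist"; returns (picture, depth): 420x560x3 uint8, red, green, blue; 420x560 float32, mm along the optical axis (not along the pixel's ray), 0 where there is no reading.
- bot.calibration(name): a dict with "vfov" (degrees; the focal length in pixels is half the picture's height over the tangent of half this angle, whatever the lens; pixels are square), "cx", "cy" (the principal point, pixels), "rvec" (rotation vector, rad) and "tvec" (3), from world to camera coordinates, as OpenCV has them. Camera axes: x right, y down, z forward; pixel columns grow to the right and rows downward; lengths in mm; the calibration is good to about 2 mm. A picture is of the moment at which its call begins: read the wrist's pose just before it. calibration takes no time and is no camera call; for the wrist camera it gives the pose at the moment of the call.
- bot.job_done(): hands the job in, once; it reports no verdict.
The state is a dict: "t": time; "joint_pos": joint angles; "dq": joint speeds; "joint_torque": joint torques, N m; "ee_pos": TCP position; "ee_rot": TCP orientation; "contact_force": force on the tool from outside, world axes, zero at the start; "ft_torque": the same for the moment, N m; "gripper_width": finger opening in mm.
Only numpy, scipy, OpenCV 4.12 (cv2) and the standard library are available. Lean on these libraries where they do the work, as an engineer would, in place of code of your own. Each camera call takes 0.05 s, during which the arm holds its last target.

## Working session

There is one attempt and no reset: what is moved stays moved. The work goes in short steps, Python scripts to look and compute and a tool call to move; the robot and the scene stay as the last step left them, time stands still between calls to the robot, and variables do not carry over. Pictures are saved under pics/ and viewed, and the job is handed in when it is done.

Besides the shell and the picture viewer there is one more tool, called after "Request:" as name(argument=value, ...), one argument or row to a line, values as JSON. arm_command: Moves the arm, as the interface text tells. Its arguments: {"type":"object","properties":{"series":{"type":"array"}},"required":["series"]}

```bash
ls; mkdir -p pics; cat > h.py <<'E'
import numpy as np, cv2
from workcell import bot
def K(c):
    f=210/np.tan(np.radians(c['vfov'])/2); return f,c['cx'],c['cy']
def grab(name,tag):
    c=bot.calibration(name); im,d=bot.read_camera(name)
    np.savez('pics/%s.npz'%tag,im=im,d=d,vfov=c['vfov'],cx=c['cx'],cy=c['cy'],rvec=c['rvec'],tvec=c['tvec'])
    cv2.imwrite('pics/%s.png'%tag,im[:,:,::-1]); return load(tag)
def load(tag):
    return dict(np.load('pics/%s.npz'%tag))
def cloud(s):
    f,cx,cy=K(s); h,w=s['d'].shape; u,v=np.meshgrid(np.arange(w),np.arange(h)); d=s['d'].astype(float)
    P=np.stack([(u-cx)/f*d,(v-cy)/f*d,d],-1)
    R=cv2.Rodrigues(np.array(s['rvec'],float))[0]
    W=(P-np.array(s['tvec'],float).ravel())@R
    W[s['d']==0]=np.nan; return W
def crop(s,tag,u0,v0,u1,v1,k):
    cv2.imwrite('pics/%s.png'%tag,cv2.resize(s['im'][v0:v1,u0:u1,::-1],None,fx=k,fy=k,interpolation=cv2.INTER_CUBIC))
E
python3 - <<'E'
from h import *
for n in ('top','side'):
    s=grab(n,n+'0'); print(n,s['vfov'],s['cx'],s['cy'],s['rvec'],s['tvec'])
print(bot.get_obs())
E
```

```text
pics
top 45.549387380477086 277.0511343973771 208.16279217303293 [ 2.14945715 -2.21300547  0.03621122] [ -47.32188103  525.3056823  1376.07249617]
side 49.112595736623156 271.8966061851325 212.6411576315043 [ 0.97399855 -2.58844023  0.94335   ] [343.52228349 381.80178993 787.46901445]
{'t': 0.1, 'joint_pos': array([ 1.07466562e+00,  5.27417549e-02,  1.40161267e+00, -1.57420687e-06,
        1.68855691e+00, -7.02744606e-02]), 'dq': array([-1.33824897e-03, -5.73605872e-04, -1.34200287e-03, -1.00593230e-03,
        9.65156166e-04,  6.57927708e-05]), 'joint_torque': array([ 1.14752445e-03, -3.82583034e+01, -3.60986996e+01, -8.19622164e-05,
        4.75689463e-03, -3.44464604e-05]), 'ee_pos': array([216.83266483, 478.1021348 , 403.97855526]), 'ee_rot': array([ 0.59396107, -0.38327153,  0.59477786,  0.38282172]), 'contact_force': array([ 0.0088261 , -0.4996299 ,  1.55343099]), 'ft_torque': array([-0.02134728, -0.0100893 ,  0.03214924]), 'gripper_width': 85.74632390426832}
```

View pics/top0.png

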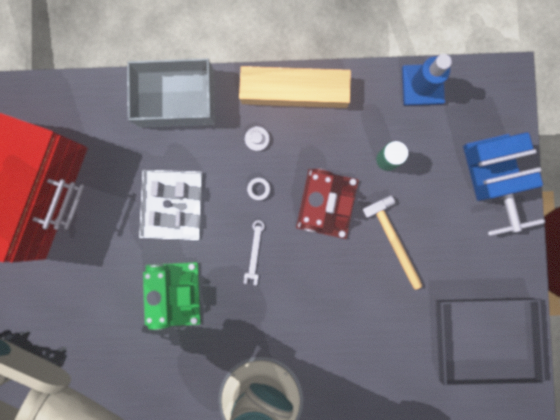

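View pics/side0.png

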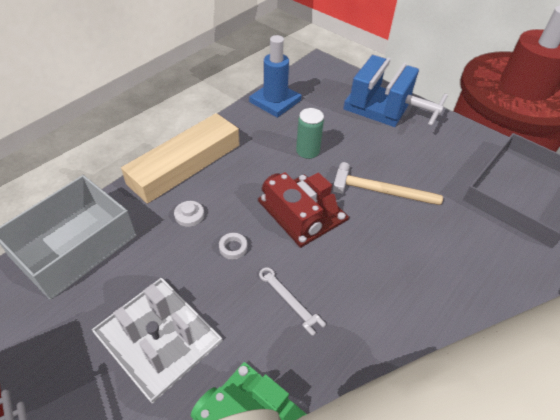

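Candidates: the red housing is at top (327,203). A green look-alike sits at (172,297), and a red cabinet at (30,190) is not the target. The aluminium tray with four plates is at (171,205); the grey bin at (170,93) and the dark tray at (492,340) are not it. I choose the red housing and the aluminium tray, and check both close up.

```bash
python3 - <<'E'
from h import *
s=load('top0'); W=cloud(s)
crop(s,'tA',130,160,210,245,8); crop(s,'tB',290,160,370,245,8)
for n,(u,v) in dict(tray=(171,205),hous=(327,203),green=(172,297),can=(395,152),gear=(257,138),ring=(249,190)).items(): print(n,W[v,u].round(0))
s2=load('side0'); crop(s2,'sA',90,270,225,395,6); crop(s2,'sB',250,160,355,245,7)
W2=cloud(s2)
for n,(u,v) in dict(can=(311,116),hous=(300,190)).items(): print(n,W2[v,u].round(0))
E
```

```text
tray [539. 226.  46.]
hous [ 530. -197.   69.]
green [289. 230.  37.]
can [ 652. -371.  126.]
gear [720. -13.  26.]
ring [577.  14.  15.]
can [ 649. -370.  119.]
hous [ 537. -192.   74.]
```

View pics/tA.png

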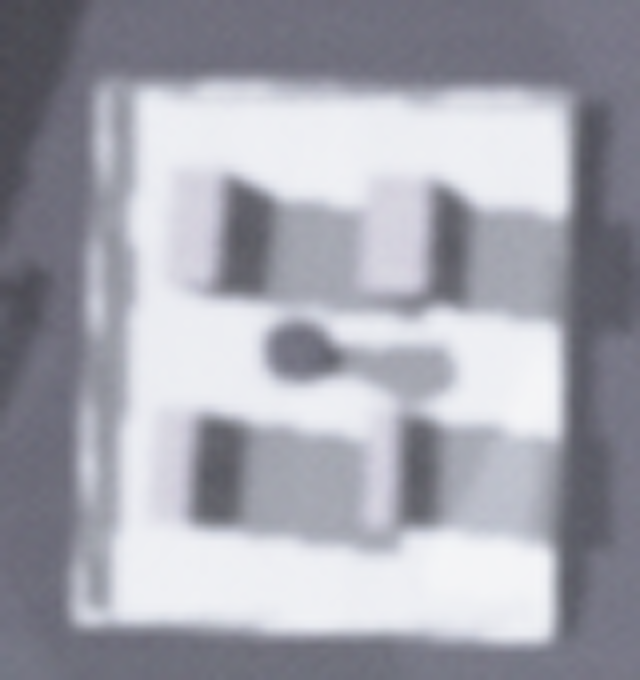

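View pics/tB.png

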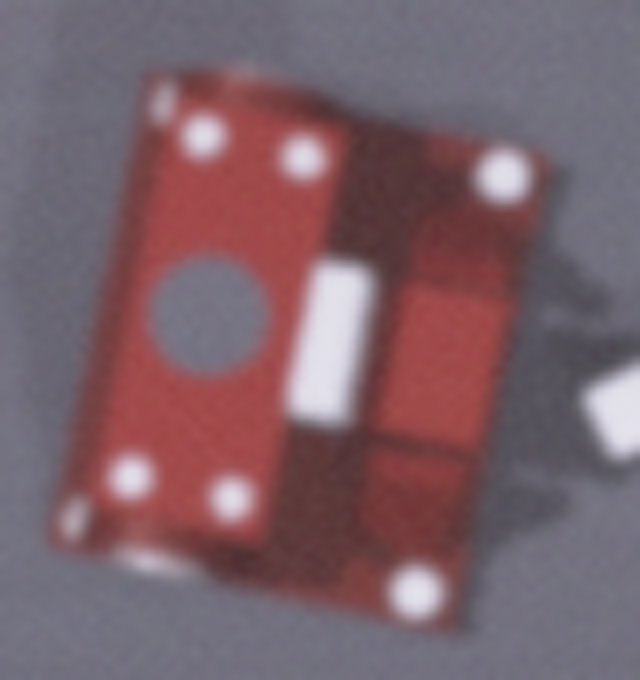

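View pics/sB.png

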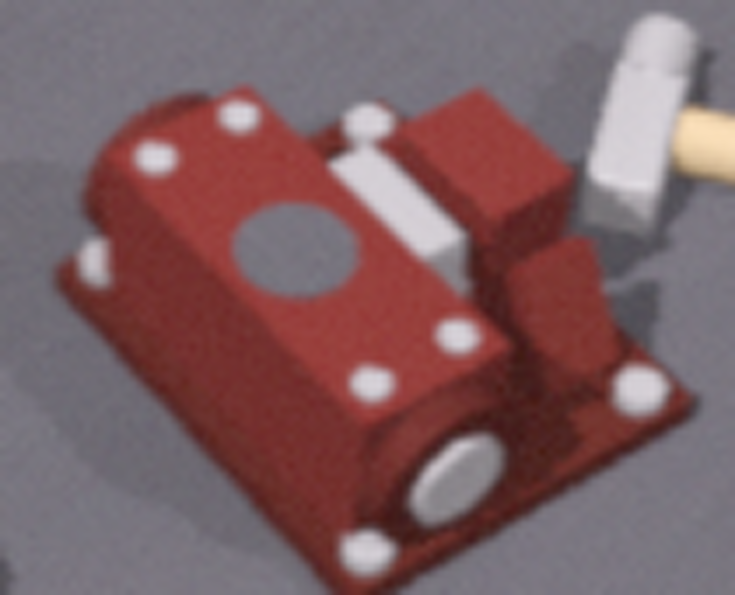

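View pics/sA.png

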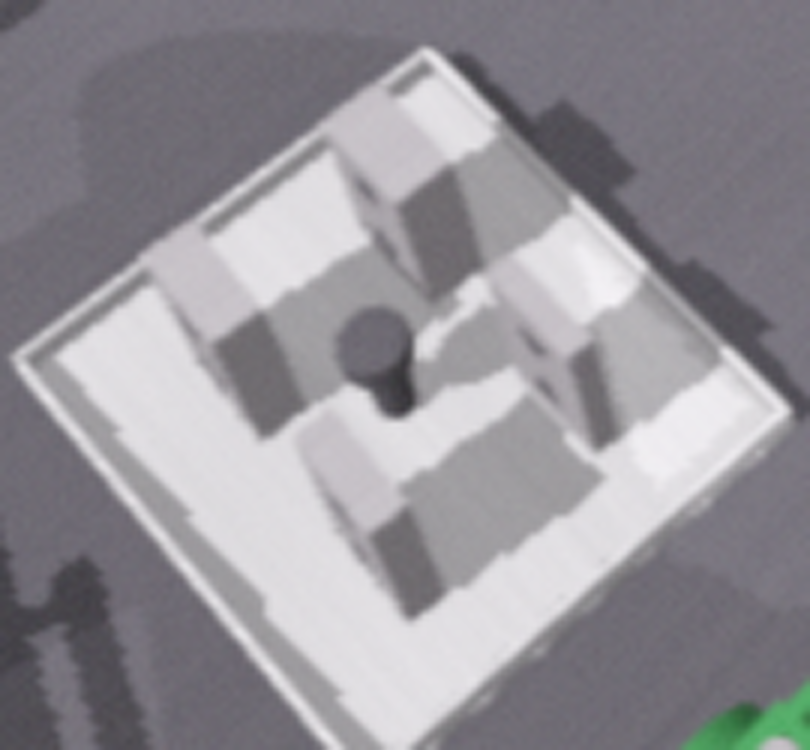

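```bash
python3 - <<'E'
from h import *
s=load('top0'); W=cloud(s)
def px(u,v,z):
    f,cx,cy=K(s);R=cv2.Rodrigues(s['rvec'])[0];C=-R.T@s['tvec'].ravel()
    r=R.T@np.array([(u-cx)/f,(v-cy)/f,1]);return C+r*(z-C[2])/r[2]
R=cv2.Rodrigues(s['rvec'])[0];print('cam',-R.T@s['tvec'].ravel())
A=lambda x,y,z:px(130+x/8,160+y/8,z).round(1)[:2]
print('plates');
for n,c in dict(TL=[(175,170),(225,172),(215,290),(165,285)],TR=[(370,175),(432,180),(425,298),(362,292)],BL=[(163,408),(195,410),(190,522),(152,518)],BR=[(372,412),(402,412),(392,530),(362,528)]).items():
    p=np.array([A(x,y,73) for x,y in c]);print(n,p.mean(0),p.tolist())
print('bolt',A(298,352,45))
print('tray',[A(*q,14).tolist() for q in [(97,82),(577,92),(553,640),(75,628)]])
B=lambda x,y,z:px(290+x/8,160+y/8,z).round(1)[:2]
print('pad',[B(*q,75).tolist() for q in [(318,258),(375,265),(352,427),(287,420)]])
print('cheek',[B(*q,75).tolist() for q in [(405,285),(510,293),(485,450),(372,432)]])
print('wall z',W[160+340//8,290+330//8],W[160+360//8,290+450//8])
w=grab('wrist','w0');print(w['rvec'],w['tvec'])
E
```

```text
cam [ 444.84878894  -93.73977588 1401.81430454]
plates
TL [582.6   263.725] [[602.8, 270.2], [601.6, 253.3], [561.9, 257.3], [564.1, 274.1]]
TR [578.15 195.6 ] [[599.0, 204.4], [596.7, 183.6], [557.1, 186.6], [559.8, 207.8]]
BL [503.875 271.6  ] [[522.9, 275.4], [521.9, 264.6], [484.5, 266.8], [486.2, 279.6]]
BR [499.775 202.075] [[519.4, 205.1], [519.1, 195.0], [479.8, 199.1], [480.8, 209.1]]
bolt [542.3 236.5]
tray [[641.7, 313.4], [632.8, 144.3], [441.6, 156.5], [450.5, 323.7]]
pad [[558.4, -205.1], [555.5, -223.9], [501.9, -214.4], [504.9, -193.0]]
cheek [[548.5, -233.6], [544.8, -268.2], [493.0, -258.0], [500.1, -220.9]]
wall z [ 532.43382129 -207.62461186   73.68814652] [ 523.26442201 -247.01679285   73.75980007]
[-2.43546353 -1.5684018  -0.21988618] [-524.55902561  -35.39802101  378.43401591]
```

View pics/w0.png

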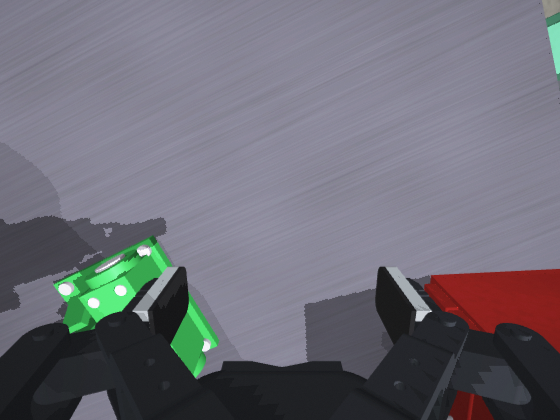

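```bash
python3 - <<'E'
from h import *
from scipy.spatial.transform import Rotation as Ro
s=load('w0');R=cv2.Rodrigues(s['rvec'])[0];C=-R.T@s['tvec'].ravel()
o=bot.get_obs();q=o['ee_rot'];T=Ro.from_quat([q[1],q[2],q[3],q[0]]).as_matrix()
print('C',C,'f',K(s)); print('cam in tool',T.T@(C-o['ee_pos']),'\naxes in tool\n',T.T@R.T, '\nfwd world',R[2],'jaw',T[:,2])
E
```

```text
C [152.85290902 507.28372489 372.72873018] f (np.float64(318.2574359183197), array(281.5862714), array(214.36470985))
cam in tool [31.3467855  70.31289634  0.17413688] 
axes in tool
 [[ 1.84547532e-04 -2.77049816e-01  9.60855538e-01]
 [-9.35658478e-04 -9.60855182e-01 -2.77049533e-01]
 [ 9.99999545e-01 -8.47903823e-04 -4.36547461e-04]] 
fwd world [ 0.25161969 -0.11581341 -0.96087189] jaw [ 0.4130308   0.91071632 -0.00115513]
```

Request:
arm_command(
  series=[
    [0.05,0.024,-0.045,-0.006,0.8],
    [0.05,0.024,-0.045,-0.006,0.8],
    [0.05,0.024,-0.045,-0.006,0.8],
    [0.05,0.024,-0.045,-0.006,0.8],
    [0.05,0.024,-0.045,-0.006,0.8],
    [0.05,0.024,-0.045,-0.006,0.8],
    [0.05,0.024,-0.045,-0.006,0.8],
    [0.05,0.024,-0.045,-0.006,0.8],
  ],
)

```text
t: 1.15
ee_pos: [409.2, 116.5, 356.5]
ee_rot: [0.572, -0.416, 0.572, 0.416]
contact_force: [-0.6, 1.0, -0.0]
gripper_width: 50.0
```

Request:
arm_command(
  series=[
    [0.05,0.024,-0.045,-0.007,0.8],
    [0.05,0.024,-0.045,-0.007,0.8],
    [0.05,0.024,-0.045,-0.007,0.8],
    [0.05,0.024,-0.045,-0.007,0.8],
    [0.05,0.024,-0.045,-0.007,0.8],
    [0.05,0.024,-0.045,-0.007,0.8],
    [0.05,0.024,-0.045,-0.007,0.8],
    [0.05,0.02,-0.04,-0.007,0],
  ],
)

```text
t: 2.15
ee_pos: [597.4, -238.6, 299.9]
ee_rot: [0.551, -0.443, 0.551, 0.443]
contact_force: [-0.5, 0.0, 0.4]
gripper_width: 50.1
```

```bash
python3 - <<'E'
from h import *
o=bot.get_obs();print(o['t'],o['ee_pos'],np.abs(o['dq']).max(),o['contact_force'])
grab('wrist','w1');grab('wrist','w2');o=bot.get_obs();print(o['t'],o['ee_pos'])
E
```

```text
2.15 [ 597.36638479 -238.57794552  299.89059844] 0.8618260553312342 [-0.46091383  0.01414755  0.44434823]
2.25 [ 597.12221631 -240.38113774  297.68015357]
```

View pics/w2.png

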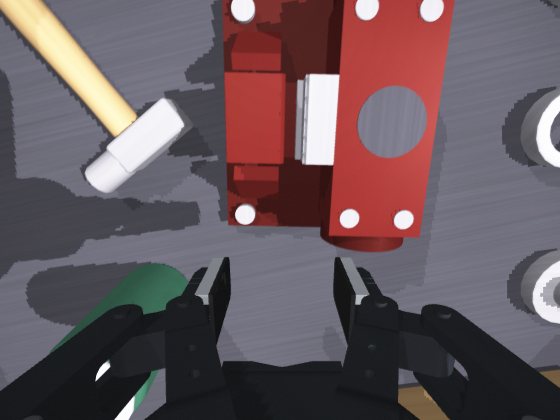

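Clear view of the housing: the fixed cheek is at (255,118), the steel pad at (320,118), and the shoulder strip at about u=300. I'm measuring the gap.

```bash
python3 - <<'E'
from h import *
s=load('w2');crop(s,'w2c',215,60,345,175,6)
W=cloud(s)
for u in range(270,316): print(u,W[118,u].round(1))
E
```

```text
270 [ 524.8 -233.2   75.3]
271 [ 524.9 -232.6   74.7]
272 [ 525.1 -232.1   74.6]
273 [ 525.2 -231.5   73.8]
274 [ 525.3 -230.9   74.3]
275 [ 525.4 -230.4   74. ]
276 [ 525.5 -229.8   73.4]
277 [ 525.7 -229.2   75.3]
278 [ 525.8 -228.7   74.2]
279 [ 525.9 -228.1   74.7]
280 [ 526.1 -227.6   75.2]
281 [ 526.2 -227.    74.6]
282 [ 526.3 -226.4   73. ]
283 [ 526.4 -225.9   73.5]
284 [ 526.  -224.9   33.8]
285 [ 526.2 -224.3   35. ]
286 [ 526.3 -223.6   34.9]
287 [ 526.5 -222.9   34.8]
288 [ 526.7 -222.2   36. ]
289 [ 526.8 -221.6   35.6]
290 [ 527.  -220.9   36.1]
291 [ 527.1 -220.2   35.6]
292 [ 527.2 -219.5   34.6]
293 [ 527.4 -218.8   34.3]
294 [ 527.6 -218.1   34.7]
295 [ 527.7 -217.6   39.3]
296 [ 527.9 -217.4   48.3]
297 [ 528.1 -216.7   48.2]
298 [ 528.2 -216.    47. ]
299 [ 528.4 -215.4   47.6]
300 [ 528.5 -214.8   48.7]
301 [ 528.7 -214.2   48.1]
302 [ 528.8 -214.2   58.9]
303 [ 529.  -214.2   68.9]
304 [ 529.1 -213.9   71.9]
305 [ 529.2 -213.3   71.9]
306 [ 529.4 -212.9   73.5]
307 [ 529.5 -212.4   74.6]
308 [ 529.6 -211.8   74.3]
309 [ 529.7 -211.2   74.2]
310 [ 529.9 -210.7   75. ]
311 [ 530.  -210.1   74.4]
312 [ 530.1 -209.7   75.8]
313 [ 530.2 -209.1   75.3]
314 [ 530.4 -208.4   74. ]
315 [ 530.5 -207.8   74.2]
```

View pics/w2c.png

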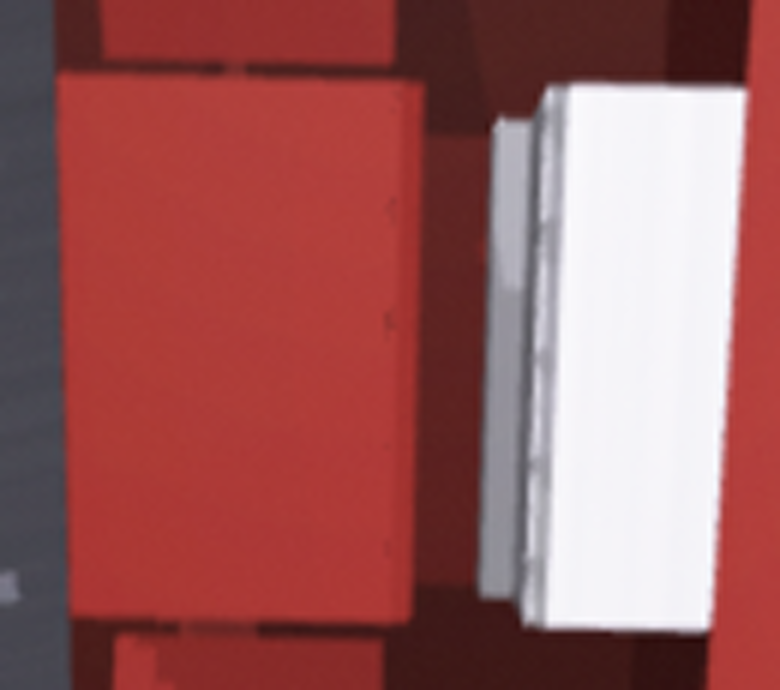

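```bash
python3 - <<'E'
from h import *
s=load('w2')
f,cx,cy=K(s);R=cv2.Rodrigues(s['rvec'])[0];C=-R.T@s['tvec'].ravel()
def px(x,y,z):
    u=215+(x+.5)/6-.5;v=60+(y+.5)/6-.5
    r=R.T@np.array([(u-cx)/f,(v-cy)/f,1]);return (C+r*(z-C[2])/r[2])[:2]
print('C',C)
c1,c2=px(425,80,73),px(411,622,73); p1,p2=px(545,90,73),px(524,628,73)
q1,q2=px(57,72,75),px(70,615,75); e1,e2=px(747,88,75),px(711,630,75)
s1,s2=px(493,118,49),px(479,600,49); 
for n,a,b in [('cheek',c1,c2),('pad',p1,p2),('cheek outer',q1,q2),('pad outer',e1,e2),('shoulder',s1,s2)]:
    d=b-a;
    if d[0]<0:d=-d
    print(n,a.round(1),b.round(1),'len',np.hypot(*d).round(1),'yaw',np.degrees(np.arctan2(d[1],d[0])).round(2))
for yaw in (-11,-12,-13):
    n=np.array([-np.sin(np.radians(yaw)),np.cos(np.radians(yaw))])
    print(yaw,'gap',((p1+p2-c1-c2)/2@n).round(2),'shoulder from cheek',((s1+s2-c1-c2)/2@n).round(2))
print('cheek mid',(c1+c2)/2,'pad mid',(p1+p2)/2)
# depth of housing big top edges for yaw
im=s['im'].astype(int);W=cloud(s)
m=(im[...,0]>120)&(im[...,1]<90)&(abs(W[...,2]-75)<3)
m=m.astype(np.uint8);n,l,st,ce=cv2.connectedComponentsWithStats(m)
for i in range(1,n):
    if st[i,4]>1500:
        P=W[l==i][:,:2].astype(np.float32);print(st[i],cv2.minAreaRect(P))
E
```

```text
C [ 529.19138815 -227.11951886  266.40420003]
cheek [ 503.1 -219.3] [ 552.  -231.5] len 50.4 yaw -14.07
pad [ 506.4 -208.5] [ 555.1 -220.5] len 50.1 yaw -13.89
cheek outer [ 495.3 -252.4] [ 543.6 -264.5] len 49.9 yaw -14.01
pad outer [ 510.6 -190.4] [ 559.1 -202.4] len 50.0 yaw -13.93
shoulder [ 505.1 -212.1] [ 554.1 -224. ] len 50.5 yaw -13.7
-11 gap 11.29 shoulder from cheek 7.58
-12 gap 11.3 shoulder from cheek 7.59
-13 gap 11.32 shoulder from cheek 7.6
cheek mid [ 527.54070089 -225.39401142] pad mid [ 530.73360588 -214.5176523 ]
[  329     0   125   239 18067] ((546.2435302734375, -169.38046264648438), (58.31690979003906, 134.24452209472656), 76.10478973388672)
[ 224   73   61   91 5225] ((523.7503051757812, -242.36422729492188), (33.9034538269043, 49.97808074951172), 76.15016174316406)
```

The gap measures about 11.5 mm wide, with housing yaw −14.0° and gap_edge at about (527.5,−225.4). So the 10 mm plate is the first to try by feel. Next I look at the tray close up.

Request:
arm_command(
  series=[
    [0.05,-0.002,0.055,0,1.1],
    [0.05,-0.002,0.055,0,1.1],
    [0.05,-0.002,0.055,0,1.1],
    [0.05,-0.002,0.055,0,1.1],
    [0.05,-0.002,0.055,0,1.1],
    [0.05,-0.002,0.055,0,1.1],
    [0.05,-0.002,0.055,0,1.1],
    [0.05,-0.002,0.055,0,1.1],
  ],
)

```text
t: 3.25
ee_pos: [580.0, 205.3, 300.8]
ee_rot: [0.515, -0.484, 0.515, 0.484]
contact_force: [0.4, 0.0, -0.1]
gripper_width: 50.0
```

```bash
python3 - <<'E'
from h import *
grab('wrist','w3');grab('wrist','w3');s=grab('wrist','w3');o=bot.get_obs();print(o['t'],o['ee_pos'])
crop(s,'w3c',100,0,400,240,2.6)
E
```

```text
3.4 [579.78613526 205.97371952 300.49021482]
```

View pics/w3.png

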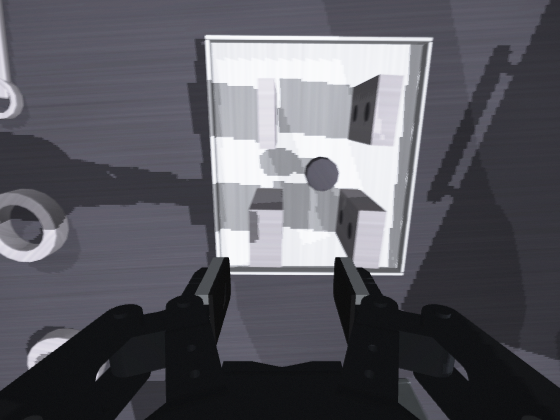

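The tray is seen from above. The narrowest plate is at (267,112), medium at (385,110), thickest at (267,230), thick at (363,230), and the bolt is at (322,174).

```bash
python3 - <<'E'
from h import *
s=load('w3');W=cloud(s)
m=((abs(W[...,2]-73)<4)).astype(np.uint8); m[265:]=0
n,l,st,ce=cv2.connectedComponentsWithStats(m)
for i in range(1,n):
    if st[i,4]>200: print(st[i],cv2.minAreaRect(W[l==i][:,:2].astype(np.float32)),np.nanmedian(W[l==i][:,2]))
q=bot.get_obs()['ee_rot'];print(np.degrees(np.arctan2(2*(q[2]*q[3]-q[0]*q[1]),2*(q[1]*q[3]+q[0]*q[2]))))
crop(s,'w3t',245,65,300,160,6)
E
```

```text
[ 371   74   34   72 1806] ((505.81512451171875, 275.60247802734375), (14.795833587646484, 40.131832122802734), 84.299560546875) 72.55236244762258
[ 259   78   18   71 1199] ((503.7082214355469, 204.6885528564453), (9.989280700683594, 39.5932731628418), 87.7184829711914) 72.55555110401254
[ 250  208   34   57 1894] ((580.9319458007812, 198.72117614746094), (21.885515213012695, 39.03589630126953), 85.27760314941406) 72.50060796658644
[ 353  209   35   56 1587] ((585.1922607421875, 266.6896667480469), (18.66832733154297, 38.113040924072266), 83.51499938964844) 72.5323277852262
86.66267301869877
```

View pics/w3t.png

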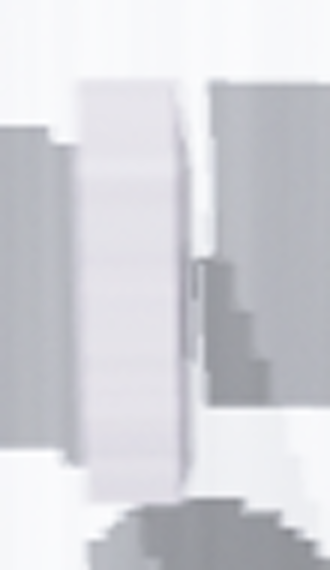

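Request:
arm_command(
  series=[
    [0.04,-0.025,-0.0005,0,0],
    [0.04,-0.025,-0.0005,0,0],
    [0.04,-0.026,-0.0003,-0.008,0.5],
    [0.04,0,0,-0.02,0],
    [0.04,0,0,-0.02,0],
    [0.04,0,0,-0.02,0],
    [0.04,0,0,-0.0145,0],
    [0.04,0,0,0,0],
  ],
)

```text
t: 4.4
ee_pos: [504.5, 201.3, 217.2]
ee_rot: [0.513, -0.486, 0.514, 0.486]
contact_force: [-0.3, 0.4, 0.3]
gripper_width: 40.0
```

```bash
python3 - <<'E'
from h import *
s=grab('wrist','w4');o=bot.get_obs();print(o['t'],o['ee_pos'],o['contact_force'])
E
```

```text
4.45 [504.85547792 201.48604381 218.25439642] [-1.1513701   0.76707229 -0.96780653]
```

View pics/w4.png

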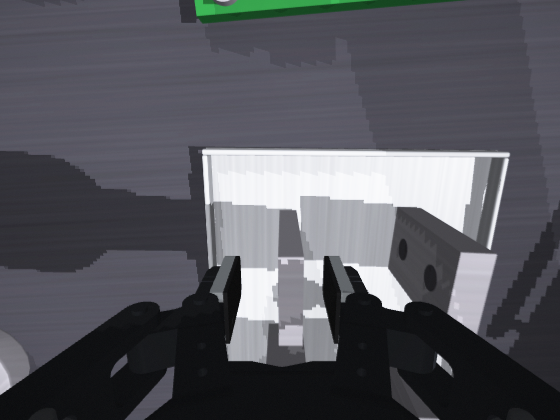

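Request:
arm_command(
  series=[
    [0.04,0,0.0025,0,0],
    [0.04,0,0,0,0],
    [0,0,0,0,0],
    [0,0,0,0,0],
    [0,0,0,0,0],
    [0,0,0,0,0],
    [0,0,0,0,0],
    [0,0,0,0,0],
  ],
)

```text
t: 5.45
ee_pos: [505.0, 204.4, 218.6]
ee_rot: [0.514, -0.486, 0.513, 0.486]
contact_force: [0.3, 0.6, 4.5]
gripper_width: 8.7
```

```bash
python3 - <<'E'
from h import *
s=grab('wrist','w5');
for i in range(3):
  o=bot.get_obs();print(o['t'],o['ee_pos'],o['contact_force'],o['gripper_width'])
E
```

```text
5.5 [504.95809948 204.40508073 218.57476007] [0.19591809 0.39557894 3.84177158] 9.025726512734499
5.5 [504.95809948 204.40508073 218.57476007] [0.19591809 0.39557894 3.84177158] 9.025726512734499
5.5 [504.95809948 204.40508073 218.57476007] [0.19591809 0.39557894 3.84177158] 9.025726512734499
```

View pics/w5.png

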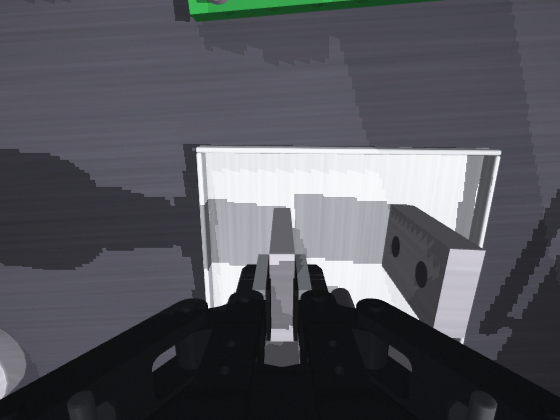

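Request:
arm_command(
  series=[
    [0,0,0,0.015,0],
    [0,0,0,0.038,0],
    [0,0,0,0.04,0],
    [0,0.003,-0.03,0,-1],
    [0,0.003,-0.05,0,-1.2],
    [0,0.003,-0.05,0,-1.2],
    [0,0.003,-0.05,0,-1.2],
    [0,0.003,-0.05,0,-1.2],
  ],
)

```text
t: 6.5
ee_pos: [519.4, -27.3, 311.4]
ee_rot: [0.537, -0.459, 0.538, 0.46]
contact_force: [-0.1, 1.1, -2.4]
gripper_width: 9.0
```

Request:
arm_command(
  series=[
    [0,0.003,-0.05,0,-1.2],
    [0,0.003,-0.05,0,-1.2],
    [0,0.003,-0.05,0,-1.2],
    [0,0.001,-0.03,0,-1.1],
    [0,0,-0.0147,0,-0.5],
    [0,0,0,0,0],
    [0,0,0,0,0],
    [0,0,0,0,0],
  ],
)

```text
t: 7.5
ee_pos: [530.0, -219.3, 311.3]
ee_rot: [0.557, -0.435, 0.557, 0.435]
contact_force: [0.9, -0.0, -1.9]
gripper_width: 9.1
```

```bash
cat >> h.py <<'E'
def st():
    o=bot.get_obs();q=o['ee_rot'];print('t',o['t'],o['ee_pos'].round(2),'F',o['contact_force'].round(1),'w',round(o['gripper_width'],1),'jaw',np.degrees(np.arctan2(2*(q[2]*q[3]-q[0]*q[1]),2*(q[1]*q[3]+q[0]*q[2]))).round(2))
E
python3 - <<'E'
from h import *
s=grab('wrist','w6');st()
s=grab('side','s6');st()
crop(s,'s6c',220,100,380,250,4.5)
E
```

```text
t 7.55 [ 529.98 -219.4   311.32] F [-1.   0.3 -2.3] w 8.9 jaw 75.99
t 7.6 [ 529.97 -219.59  311.36] F [-0.2 -0.3 -1.9] w 9.0 jaw 75.97
```

View pics/w6.png

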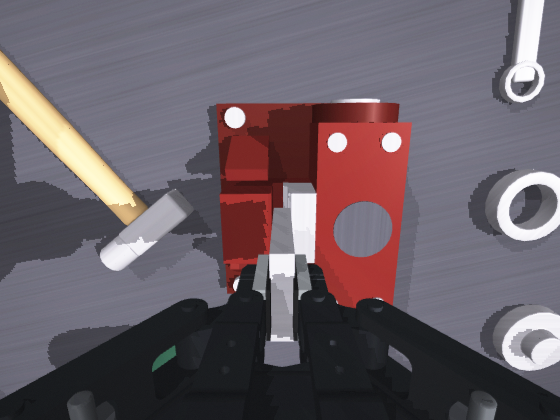

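View pics/s6c.png

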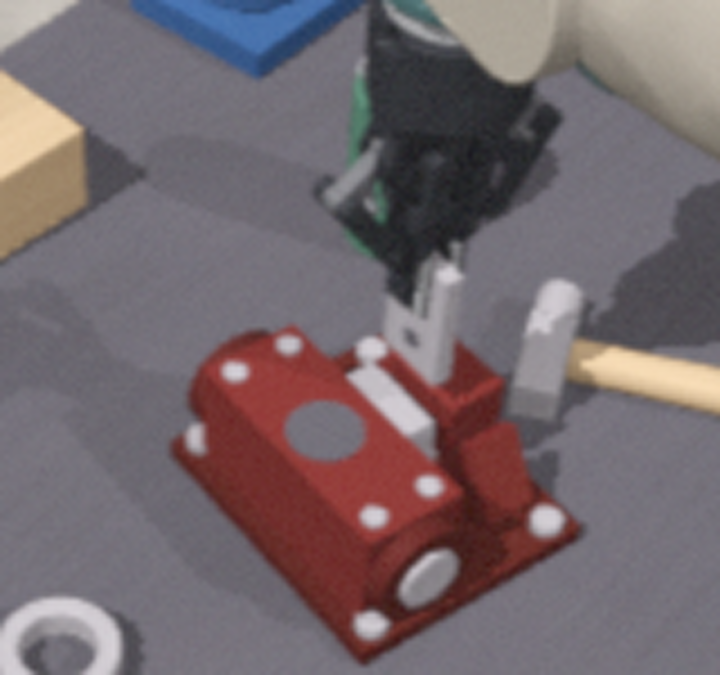

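The plate is held over the gap. Its bottom edge is at v≈208, u≈273–293, with the cheek edge at about (272,193) and the pad at about (287,185). I enlarge to check lateral alignment.

```bash
python3 - <<'E'
from h import *
s=load('w6');crop(s,'w6c',245,170,330,260,7)
W=cloud(s)
for v in (190,197,204): print(v,[(u,*W[v,u].round(1)) for u in range(266,296,1) ] if v!=197 else '')
for v in (211,215,220): print(v,[(u,*W[v,u].round(1)) for u in range(268,298,2)])
E
```

```text
190 [(266, np.float64(502.7), np.float64(-223.4), np.float64(63.8)), (267, np.float64(503.3), np.float64(-222.9), np.float64(61.6)), (268, np.float64(503.3), np.float64(-222.1), np.float64(62.8)), (269, np.float64(503.6), np.float64(-221.5), np.float64(61.7)), (270, np.float64(503.3), np.float64(-220.6), np.float64(64.3)), (271, np.float64(503.9), np.float64(-220.1), np.float64(62.4)), (272, np.float64(508.1), np.float64(-221.1), np.float64(41.5)), (273, np.float64(509.6), np.float64(-220.9), np.float64(34.5)), (274, np.float64(510.0), np.float64(-220.2), np.float64(33.3)), (275, np.float64(509.9), np.float64(-219.3), np.float64(35.0)), (276, np.float64(510.2), np.float64(-218.6), np.float64(34.2)), (277, np.float64(510.3), np.float64(-217.8), np.float64(35.1)), (278, np.float64(510.4), np.float64(-217.0), np.float64(35.4)), (279, np.float64(510.8), np.float64(-216.3), np.float64(34.3)), (280, np.float64(511.0), np.float64(-215.6), np.float64(34.1)), (281, np.float64(511.1), np.float64(-214.8), np.float64(34.6)), (282, np.float64(511.3), np.float64(-214.0), np.float64(34.8)), (283, n
[... 4977 characters left out ...]
oat64(508.8), np.float64(-216.8), np.float64(120.6)), (278, np.float64(508.9), np.float64(-215.7), np.float64(121.0)), (280, np.float64(509.5), np.float64(-214.8), np.float64(119.8)), (282, np.float64(509.4), np.float64(-213.7), np.float64(121.0)), (284, np.float64(509.9), np.float64(-212.7), np.float64(120.3)), (286, np.float64(510.1), np.float64(-211.7), np.float64(120.4)), (288, np.float64(510.1), np.float64(-210.7), np.float64(121.3)), (290, np.float64(510.5), np.float64(-209.7), np.float64(120.6)), (292, np.float64(525.2), np.float64(-210.6), np.float64(73.7)), (294, np.float64(525.3), np.float64(-209.2), np.float64(74.4)), (296, np.float64(525.6), np.float64(-207.9), np.float64(74.6))]
```

View pics/w6c.png

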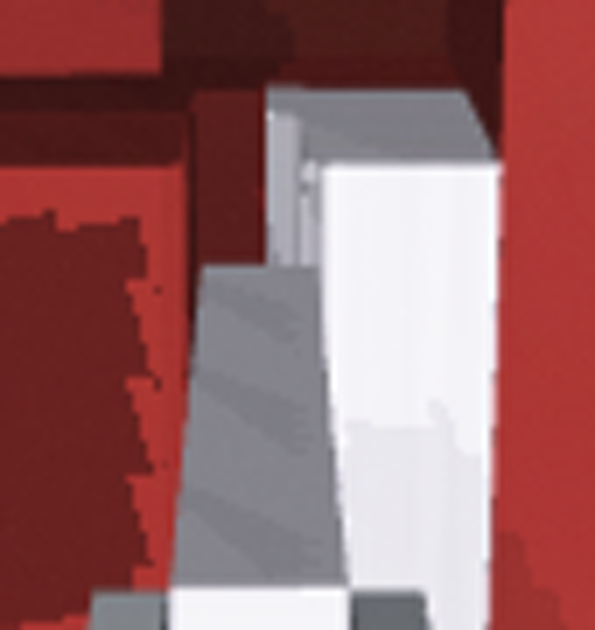

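Plate centre is about 1.7 mm too far +y of the gap centre, so I shift it and then descend gently by feel.

Request:
arm_command(
  series=[
    [0,-0.0005,-0.0018,0,0],
    [0,0,0,-0.005,0],
    [0,0,0,-0.007,0],
    [0,0,0,-0.006,0],
    [0,0,0,-0.002,0],
    [0,0,0,-0.001,0],
    [0,0,0,-0.0015,0],
    [0,0,0,-0.0015,0],
  ],
)

```text
t: 8.6
ee_pos: [529.6, -222.0, 288.5]
ee_rot: [0.558, -0.435, 0.557, 0.435]
contact_force: [-2.2, 2.0, 9.7]
gripper_width: 8.9
```

```bash
python3 - <<'E'
from h import *
s=grab('wrist','w7');st();crop(s,'w7c',215,150,345,290,5)
E
```

```text
t 8.65 [ 529.57 -221.99  288.53] F [-1.6  2.8  4.7] w 8.7 jaw 75.92
```

View pics/w7c.png

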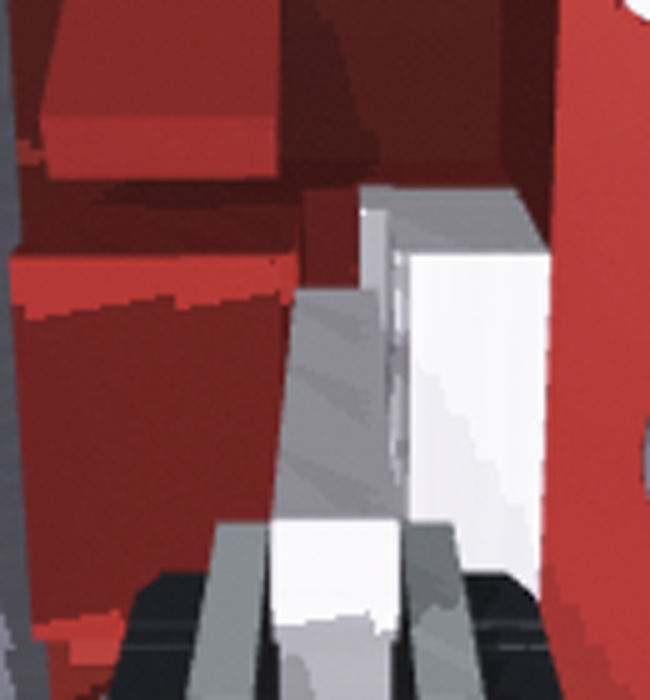

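A light contact of about 8 N, with a +y push: it is touching the cheek's bevel. I shift slightly +y and go on.

Request:
arm_command(
  series=[
    [0,0.0002,0.0007,0,0],
    [0,0,0,-0.0015,0],
    [0,0,0,-0.0015,0],
    [0,0,0,-0.0015,0],
    [0,0,0,-0.0015,0],
    [0,0,0,-0.0015,0],
    [0,0,0,0,0],
    [0,0,0,0,0],
  ],
)

```text
t: 9.65
ee_pos: [529.5, -221.4, 279.6]
ee_rot: [0.558, -0.435, 0.558, 0.435]
contact_force: [0.4, 1.8, -2.3]
gripper_width: 9.1
```

```bash
python3 - <<'E'
from h import *
st();s=grab('wrist','w8');st();crop(s,'w8c',215,150,345,290,5)
E
```

```text
t 9.65 [ 529.51 -221.4   279.6 ] F [ 0.4  1.8 -2.3] w 9.1 jaw 75.91
t 9.7 [ 529.5  -221.44  279.58] F [ 0.8  0.6 -2.6] w 8.8 jaw 75.9
```

View pics/w8c.png

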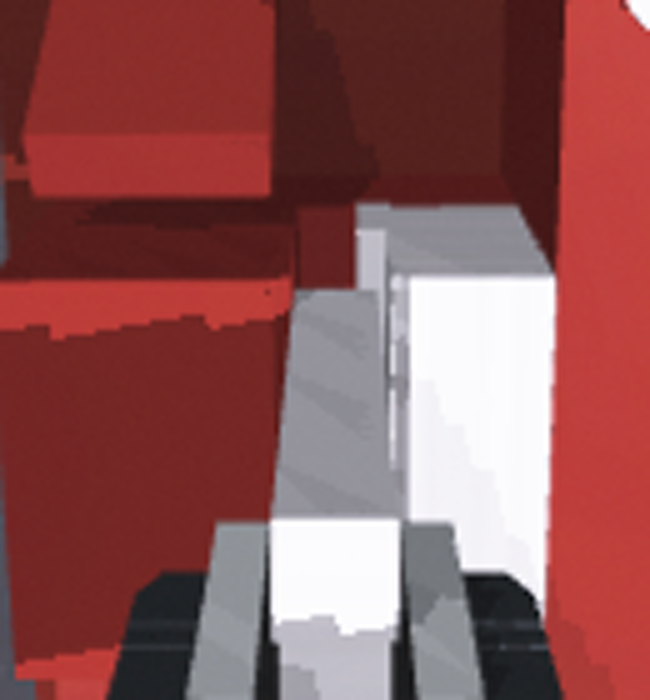

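It has passed the bevel and is in the gap, free and close to the cheek. I continue down to feel for the shoulder (expected at TCP z≈264.4; the floor would be ≈250).

Request:
arm_command(
  series=[
    [0,0,0,-0.003,0],
    [0,0,0,-0.004,0],
    [0,0,0,-0.003,0],
    [0,0,0,-0.002,0],
    [0,0,0,-0.001,0],
    [0,0,0,-0.001,0],
    [0,0,0,0,0],
    [0,0,0,0,0],
  ],
)

```text
t: 10.7
ee_pos: [529.5, -221.4, 265.6]
ee_rot: [0.558, -0.435, 0.558, 0.435]
contact_force: [1.1, 1.7, -2.8]
gripper_width: 9.2
```

Request:
arm_command(
  series=[
    [0,0,0,-0.0005,0],
    [0,0,0,-0.0005,0],
    [0,0,0,-0.0005,0],
    [0,0,0,-0.0005,0],
    [0,0,0,-0.0005,0],
    [0,0,0,0,0],
    [0,0,0,0,0],
    [0,0,0,0,0],
  ],
)

```text
t: 11.7
ee_pos: [529.6, -221.5, 264.5]
ee_rot: [0.558, -0.435, 0.557, 0.435]
contact_force: [-1.9, 3.2, 7.2]
gripper_width: 8.8
```

Contact at z 264.5, exactly shoulder height. To rule out a false rest (a thinner plate misses only when close to the cheek), I press it to the cheek and push down a little more.

Request:
arm_command(
  series=[
    [0,0,0,0.001,0],
    [0,-0.0003,-0.001,0,0],
    [0,-0.0003,-0.001,0,0],
    [0,0,0,0,0],
    [0,0,0,-0.001,0],
    [0,0,0,-0.0005,0],
    [0,0,0,-0.0005,0],
    [0,0,0,0,0],
  ],
)

```text
t: 12.7
ee_pos: [529.4, -222.3, 264.4]
ee_rot: [0.558, -0.435, 0.556, 0.436]
contact_force: [-4.9, 11.8, 14.7]
gripper_width: 8.9
```

```bash
python3 - <<'E'
from h import *
st();s=grab('wrist','w9');st();crop(s,'w9c',215,150,345,290,5)
E
```

```text
t 12.7 [ 529.43 -222.3   264.43] F [-4.9 11.8 14.7] w 8.9 jaw 75.97
t 12.75 [ 529.43 -222.3   264.45] F [-3.6 11.9 14. ] w 9.1 jaw 75.97
```

View pics/w9c.png

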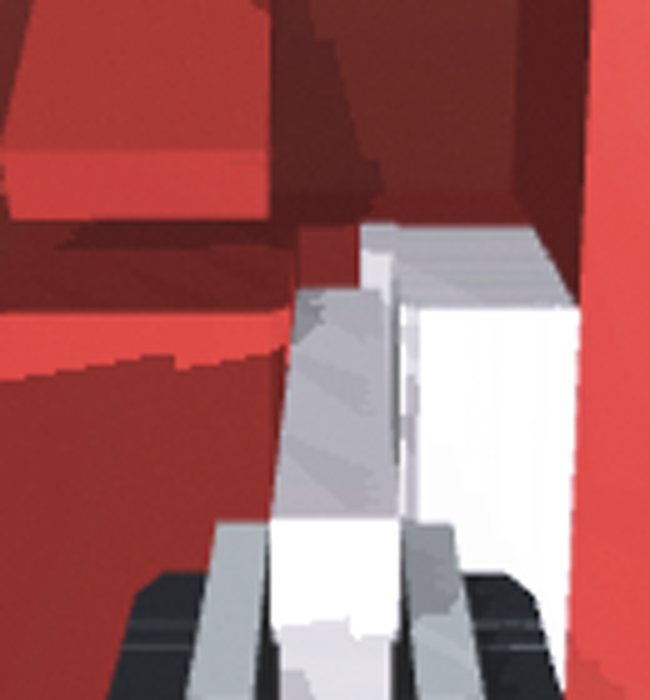

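Pressed against the cheek (12 N sideways) and down (about 17 N), it stays at z 264.4. It rests on the shoulder, so spacer_thin is the right one. I centre it, relax and release.

Request:
arm_command(
  series=[
    [0,0.0003,0.0013,0.0008,0],
    [0,0.0003,0.0013,0,0],
    [0,0,0,0,0],
    [0,0,0,0,0],
    [0.02,0,0,0,0],
    [0.02,0,0,0,0],
    [0.03,0,0,0,0],
    [0.03,0,0,0,0],
  ],
)

```text
t: 13.75
ee_pos: [529.5, -220.9, 262.8]
ee_rot: [0.558, -0.435, 0.558, 0.435]
contact_force: [0.1, 0.2, 0.4]
gripper_width: 30.2
```

```bash
python3 - <<'E'
from h import *
st();s=grab('wrist','w10');st();crop(s,'w10c',205,150,365,350,3)
E
```

```text
t 13.75 [ 529.49 -220.94  262.8 ] F [0.1 0.2 0.4] w 30.2 jaw 75.9
t 13.8 [ 529.51 -220.93  262.88] F [ 0.1 -0.2 -0.7] w 30.1 jaw 75.9
```

View pics/w10c.png

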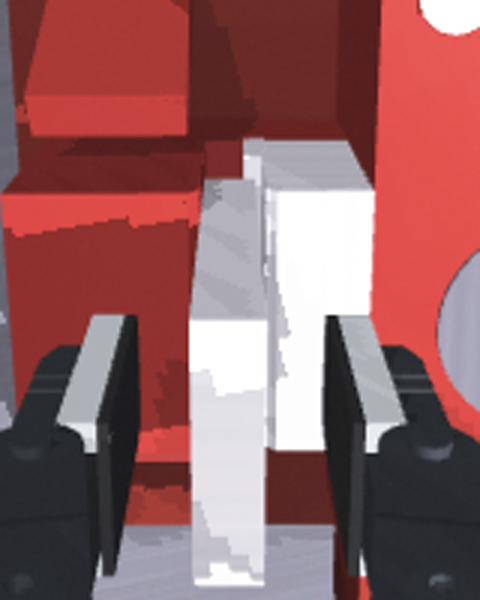

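Request:
arm_command(
  series=[
    [0.04,0,0,0.01,0],
    [0.04,0,0,0.025,0],
    [0.04,0,0,0.03,0],
    [0.04,0,0,0.02,0],
    [0.04,0.03,-0.007,0,0],
    [0.04,0.037,-0.009,0,0],
    [0.04,0,0,0,0],
    [0.04,0,0,0,0],
  ],
)

```text
t: 14.8
ee_pos: [596.3, -236.8, 348.4]
ee_rot: [0.558, -0.435, 0.558, 0.435]
contact_force: [-0.3, 0.6, 0.4]
gripper_width: 39.9
```

```bash
python3 - <<'E'
from h import *
s=grab('wrist','w11');st();W=cloud(s)
m=((W[...,2]>100)&(W[...,2]<140)).astype(np.uint8);m[240:]=0
n,l,t,ce=cv2.connectedComponentsWithStats(m)
for i in range(1,n):
    if t[i,4]>200:
        P=W[l==i]; print(t[i],cv2.minAreaRect(P[:,:2].astype(np.float32)),np.nanpercentile(P[:,2],[5,50,95]))
a=grab('top','t11');b=grab('side','s11')
crop(s,'w11c',200,40,400,240,3); crop(b,'s11c',220,100,380,250,4.5)
E
```

```text
t 14.85 [ 596.05 -236.76  348.69] F [-0.5  0.   1.7] w 39.9 jaw 75.9
[ 271   89   17   69 1133] ((528.5916748046875, -221.20034790039062), (9.637842178344727, 39.443912506103516), 76.15473175048828) [117.4949683  118.56650823 119.65887738]
```

View pics/w11c.png

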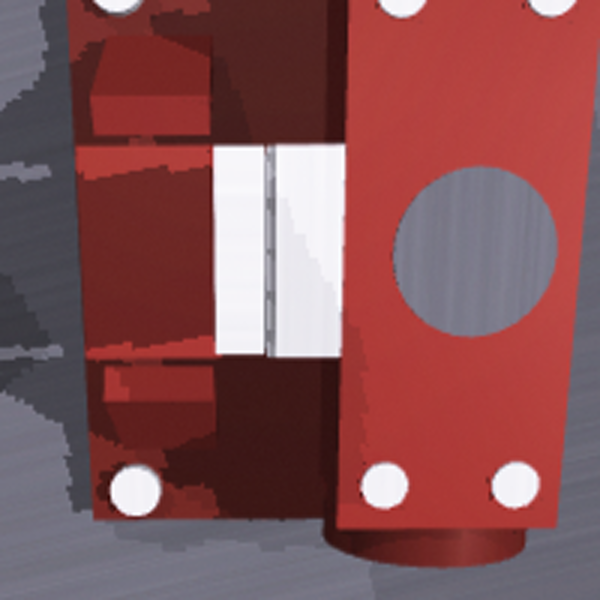

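View pics/s11c.png

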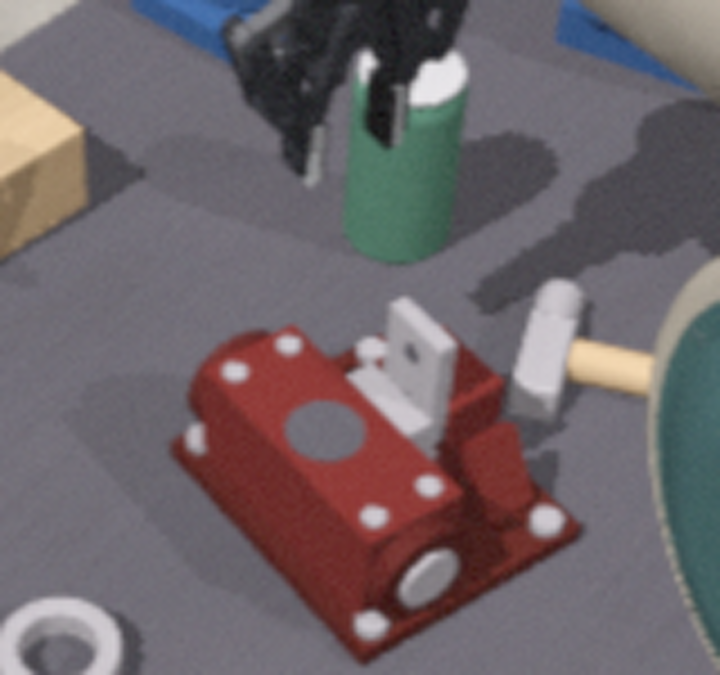

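View pics/t11.png

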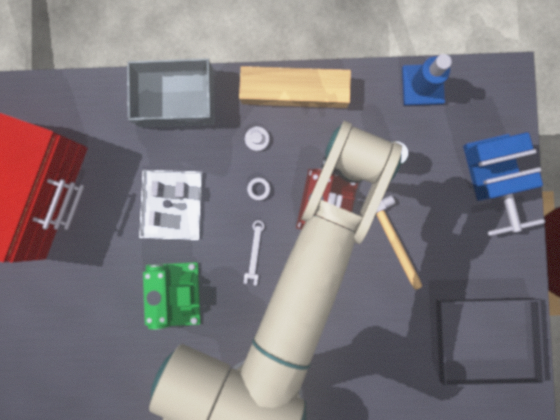

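The plate stands upright in the gap. Its top is at z≈118.6 (on the shoulder would give 119, on the floor 105), and it is centred along the gap. The other three are in the tray and the bystanders have not moved.

```bash
python3 - <<'E'
from h import *
print(bot.job_done()); st()
E
```

```text
the job is handed in; nothing more can be done
None
the job is handed in; nothing more can be done
```

The right plate is `spacer_thin` (10 mm). It now stands released on the shoulder, midway along the gap in the red housing, and I handed the job in at about 15 s. It was the only plate I tried in the gap.

- **Choosing the plate:** the wrist camera showed a gap of about 11.3–11.7 mm (11.6 mm fits the 10 mm plate), so I tried that one first. Because it came to rest on the shoulder, the other three never left the tray.
- **The feel test:** the plate touched the cheek's bevel lightly, then went in after a shift of about 0.7 mm. It stopped at shoulder height. Pressed against the cheek with about 12 N and down with about 17 N, it did not drop any further.
- **Last checks:** after release its top is at z ≈ 118.6 mm, where 119 is expected on the shoulder and 105 on the floor. It is upright, in line with the gap, and within about 1 mm of its middle. The other three plates are in the tray, nothing else on the bench looks moved, and the gripper is clear.
- **Disagreements:** the gripper read about 9 mm on the 10 mm plate. The camera put the gap about 0.5 mm off what the contact showed, which the bevel contact corrected.

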